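# Find the clear shim slot with the feeler blade

### The arm

A 6-joint arm with a two-finger parallel gripper is mounted at the origin on a cart in front of the work surface, level with it; the furniture and walls round the work are solid. World frame = base frame: x ahead of the robot, y to its left, z up, the work surface at z = 0. Lengths are in m, angles in rad, forces in N, time in s.
With the tool pointing down it reaches from about 0.35 to 0.8 m from the base axis. Payload 7.3 kg.
Tool frame: the origin (TCP) lies at the centre of the arm's flange, where the gripper is bolted on; the fingertips stand 173 mm ahead of it and the grasp point (between the pads) lies tcp_to_grasp ahead of it (tcp_to_grasp is the distance from the TCP to the grasp point, in m); z points along the fingers, y is the line along which they close (so a half turn about z gives the same grasp; the last joint's range is limited). The gripper opens to 85 mm and grips with 20 to 120 N. Pads are 22 mm wide; open, the fingers measure 114 mm over their backs; the gripper's body (76 mm by 85 mm) begins 54 mm behind the grasp point. The pads swing forward as they close: fully open they stand 13 mm farther back than shut.
Start: joints at [0.966, 0.342, 1.524, -0, 1.275, -0.146], TCP at [0.232, 0.471, 0.405] pointing down, gripper open.
Joint ranges: [-2.53, 2.53], [-0.77, 2.02], [0.04, 2.7], [-1, 4.14], [0.28, 2.66], [-3.11, 3.11]. Speed limits (rad/s): [2.57, 2.57, 3.14, 3.14, 3.14, 3.14].

### API

Orientations are given as a rotation vector (axis times angle).
In Python, from plant import move_ptp, move_l, move_j, release, close, wait, ik, get_obs, camera, camera_info, Unreachable, finish_job, tcp_to_grasp gives the robot as it stands. Calls block until the motion is done:
- move_ptp(position, orientation): joint-space move of the TCP to a pose.
- move_l(position, orientation=None, vel=0.15, until_force=None): straight line of the TCP; orientation=None keeps the orientation; vel is the mean speed in m/s. With until_force (N) it stops when the force on the tool has changed by that much, and returns True; else False.
- move_j(angles): joint-space move.
- release() and close(): open the fingers fully, or close them until they stop; the grip force is fixed at half the most.
- wait(seconds).
- ik(position, orientation): joint angles nearest the present ones, or None.
- get_obs(): the state.
- camera(name): name is "side" or "top" or "wrist"; returns (picture, depth): 420x560x3 uint8, blue, green, red; 420x560 float32, m along the optical axis (not along the pixel's ray), 0 where there is no reading.
- camera_info(name): a dict with "vfov" (degrees; the focal length in pixels is half the picture's height over the tangent of half this angle, whatever the lens; pixels are square), "cx", "cy" (the principal point, pixels), "world_to_cam" (4x4, takes a point from world to camera coordinates); the wrist camera has in their place "hand_eye" (4x4, takes a point from camera to tool coordinates, whose origin is the TCP and whose axes are the flange's). Camera axes: x right, y down, z forward; pixel columns grow to the right and rows downward; lengths in m; the calibration is good to about 2 mm. A picture is of the moment at which its call begins: read the wrist's pose just before it. camera_info takes no time and is no camera call.
A pose or a line that the arm cannot do raises Unreachable and nothing moves.
- finish_job(): hands the job in; it is judged then, once.
The state is a dict: "t": time; "joint_positions": joint angles; "joint_vel": joint speeds; "joint_torque": joint torques, N m; "tcp_pos": TCP position; "tool_rot": TCP orientation; "ft_force": force on the tool from outside, world axes, zero at the start; "torque": the same for the moment, N m; "gripper_width": opening from 0.0 (shut) to 1.0 (fully open); "grip_force": force on a finger pad.
Only numpy, scipy, OpenCV 4.12 (cv2) and the standard library are available. Lean on these libraries where they do the work, as an engineer would, in place of code of your own. Each camera call takes 0.05 s, during which the arm holds its last target. There are 200 camera calls.

### The job

Flash has blocked two of the three slots under the bridges of the shim fixture, out of sight: slide the feeler blade into the slots until you find the one it enters all the way, and leave it lying there with its handle up against the bridge. Push the reject tabs on top of the other two bridges fully back, and leave the tab of the clear slot forward. Leave the things standing round about where they are.

Things in the scene. Friction and masses are not known exactly. Their poses are not given: they have to be found in the camera images.
- feeler: Feeler, about 0.2 kg, lying flat: black plastic handle block 70 x 30 x 30 mm with a flat steel blade 85 long, 30 wide, 8 thick. Origin: on the underside below the handle's middle; x from handle to blade tip, z up. Blade and handle undersides are level; the handle's front face (x = 35 mm) above the blade is a shoulder. Grip the handle across its 30 mm width (y).
- feeler_tip (a point): End of the feeler's nose, at [120, 0, 4] mm in the feeler's frame. The last 12 mm of the blade narrow to this nose, 24 wide and 5 thick, its underside 1.5 mm above the blade's.
- feeler_shoulder (a point): Where the blade leaves the handle, at [35, 0, 4] mm in the feeler's frame.
- fixture: Shim fixture, fixed to the table: aluminium base 110 x 290 x 16 mm with three steel bridges side by side, each 100 deep (front faces at x = -50 mm), 76 wide, 85 apart in y, tops 48 mm above the table. Origin: on the table below its centre; x runs into the slots, away from the robot, y left, z up. A slot runs under each bridge, described at its point; which one is clear changes from start to start.
- slot_left (a point): Mouth of the left (+y) slot: middle of the floor's front edge, in the plane of the bridge's front face, 16 mm above the table; x into the slot. Slot 40 wide, 12 high, 97 deep. The mouths look alike; in one slot the blade goes all the way in, in the other two flash fills all but the lowest 3 mm from 22 or 50 mm behind the mouth and stops it.
- tab_left (a joint): Reject tab on top of the left (+y) bridge: 0 to about 4 mm = forward (as found), 30 mm = fully back against its stop. Slides along the fixture's +x with about 2.5 N friction, stays where left.
- tabface_left (a point): Middle of the front face (towards the robot) of the left (+y) tab's upright grey plate, 24 wide, 10 thick, 26 high (from 5 to 31 mm above the bridge top, i.e. 53.5 to 79.5 mm above the table). Nothing on the bridge stands in front of it higher than 53 mm above the table.
- slot_mid (a point): Mouth of the middle slot: middle of the floor's front edge, in the plane of the bridge's front face, 16 mm above the table; x into the slot. Slot 40 wide, 12 high, 97 deep. The mouths look alike; in one slot the blade goes all the way in, in the other two flash fills all but the lowest 3 mm from 22 or 50 mm behind the mouth and stops it.
- tab_mid (a joint): Reject tab on top of the middle bridge: 0 to about 4 mm = forward (as found), 30 mm = fully back against its stop. Slides along the fixture's +x with about 2.5 N friction, stays where left.
- tabface_mid (a point): Middle of the front face (towards the robot) of the middle tab's upright grey plate, 24 wide, 10 thick, 26 high (from 5 to 31 mm above the bridge top, i.e. 53.5 to 79.5 mm above the table). Nothing on the bridge stands in front of it higher than 53 mm above the table.
- slot_right (a point): Mouth of the right (-y) slot: middle of the floor's front edge, in the plane of the bridge's front face, 16 mm above the table; x into the slot. Slot 40 wide, 12 high, 97 deep. The mouths look alike; in one slot the blade goes all the way in, in the other two flash fills all but the lowest 3 mm from 22 or 50 mm behind the mouth and stops it.
- tab_right (a joint): Reject tab on top of the right (-y) bridge: 0 to about 4 mm = forward (as found), 30 mm = fully back against its stop. Slides along the fixture's +x with about 2.5 N friction, stays where left.
- tabface_right (a point): Middle of the front face (towards the robot) of the right (-y) tab's upright grey plate, 24 wide, 10 thick, 26 high (from 5 to 31 mm above the bridge top, i.e. 53.5 to 79.5 mm above the table). Nothing on the bridge stands in front of it higher than 53 mm above the table.
- half_shell: Bystander: zig-zag cream half shell dish, 118 x 112 x 60 mm, origin under its centre.
- tape_roll: Bystander: kraft tape roll lying flat, 111 mm across, 28 high, origin under its centre.
- kraft_box: Bystander: small kraft box 34 x 46 x 56 mm, origin under its centre.
- stopper: Bystander: tan bear-shaped stopper, 38 x 48 x 59 mm, origin under its centre.
- lid: Bystander: cream moulded lid lying flat in front of the fixture, 112 mm across, 12 high, origin under its centre. It is lower than the slot floors (16 mm).
Mind the look-alikes: they are no part of the job. There is more than one size of the feeler; the one meant has the size given above.

How it is judged:
By the outcome, as a careful person would: the job done as asked, in the order asked, and still so for the second after the job is handed in, with the robot touching nothing.
It also fails if it takes over 61 s, if anything falls off the work surface, if the arm or the gripper's body presses on something with over 40 N, if the wrist force passes 120 N, or if a joint passes its speed limit or range.

## Working session

There is one attempt and no reset: what is moved stays moved. The work goes in short steps, each a Python script; the robot and the scene stay as the last script left them, time stands still between calls to the robot, and variables do not carry over. Pictures are saved under pics/ and viewed, at most 10 in all, crops included, and the job is handed in when it is done.

```bash
ls; mkdir -p pics
python3 - <<'E'
from plant import *
import cv2,numpy as np
o=get_obs();print(o['t'],o['tcp_pos'],o['tool_rot'],tcp_to_grasp)
for n in("top","side"):
    im,d=camera(n);cv2.imwrite(f"pics/{n}0.png",im);np.save(f"pics/{n}0.npy",d);print(n,camera_info(n))
print(camera_info("wrist"))
E
```

```text
pics
0.0 [0.23242478 0.47061071 0.40403089] [-7.14265996e-01 -3.05874433e+00  2.19772565e-03] 0.1547
top {'vfov': 43.27524354891099, 'cx': 269.5155853833757, 'cy': 211.99955883956093, 'world_to_cam': array([[-0.02231158, -0.9997009 ,  0.01001559, -0.03689335],
       [-0.98118923,  0.01997474, -0.19201225,  0.50882501],
       [ 0.19175476, -0.01411128, -0.98134142,  1.07778987],
       [ 0.        ,  0.        ,  0.        ,  1.        ]])}
side {'vfov': 47.16693957328311, 'cx': 282.73357015053466, 'cy': 211.29404404705784, 'world_to_cam': array([[ 0.88487306, -0.46566293,  0.01255814, -0.47750024],
       [-0.20950705, -0.42190328, -0.88210227,  0.16581886],
       [ 0.41606065,  0.77791752, -0.47089051,  1.11304983],
       [ 0.        ,  0.        ,  0.        ,  1.        ]])}
{'vfov': 64.89275888063827, 'cx': 274.99478383434064, 'cy': 206.5444740390383, 'hand_eye': array([[-5.62292570e-05, -9.62572345e-01, -2.71024864e-01,
         6.86190649e-02],
       [ 9.99999517e-01, -3.20051823e-04,  9.29227675e-04,
        -1.96679913e-04],
       [-9.81190865e-04, -2.71024681e-01,  9.62571898e-01,
         3.12645605e-02],
       [ 0.00000000e+00,  0.00000000e+00,  0.00000000e+00,
         1.00000000e+00]])}
```

View pics/top0.png

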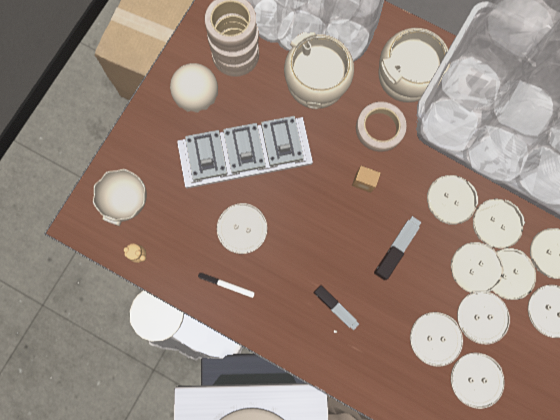

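View pics/side0.png

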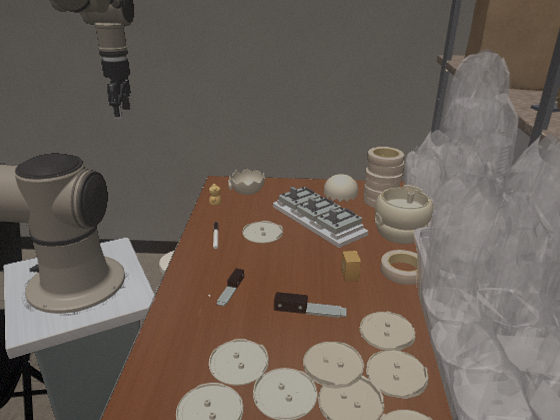

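The top view shows the fixture near (245,150), feeler-like tools at (398,250) and (335,307), and a thin one at (226,285). The lid is at (242,228), in front of the fixture. In the side view the same two tools are at (310,303) and (232,285). Next I'll measure them.

```bash
cat > h.py <<'E'
from plant import *
import cv2,numpy as np
from scipy.spatial.transform import Rotation as R
def cam(n,shape=(420,560)):
    i=camera_info(n); f=210/np.tan(np.radians(i['vfov']/2)); return f,i['cx'],i['cy'],i
def T_wc(n,obs=None):
    i=camera_info(n)
    if n!='wrist': return np.linalg.inv(i['world_to_cam'])
    T=np.eye(4);T[:3,:3]=R.from_rotvec(obs['tool_rot']).as_matrix();T[:3,3]=obs['tcp_pos'];return T@i['hand_eye']
def cloud(n,d,T):
    f,cx,cy,_=cam(n);v,u=np.mgrid[:d.shape[0],:d.shape[1]]
    P=np.dstack([(u-cx)/f*d,(v-cy)/f*d,d]);return P@T[:3,:3].T+T[:3,3]
def onplane(n,uv,z,T):
    f,cx,cy,_=cam(n);uv=np.atleast_2d(uv).astype(float)
    r=np.c_[(uv[:,0]-cx)/f,(uv[:,1]-cy)/f,np.ones(len(uv))]@T[:3,:3].T
    return T[:3,3]+r*((z-T[2,3])/r[:,2])[:,None]
E
python3 - <<'E'
from h import *
for n in('top','side'):
    im=cv2.imread(f'pics/{n}0.png');d=np.load(f'pics/{n}0.npy');P=cloud(n,d,T_wc(n))
    hsv=cv2.cvtColor(im,cv2.COLOR_BGR2HSV)
    # things standing above the table, over 5 mm
    m=((P[...,2]>.004)&(P[...,2]<.1)&(P[...,0]>.2)&(P[...,0]<1)&(abs(P[...,1])<.5)&(d>0)).astype(np.uint8)
    k,l,s,c=cv2.connectedComponentsWithStats(m)
    for i in range(1,k):
        if s[i,4]<80: continue
        q=P[l==i];r=cv2.minAreaRect((q[:,:2]*1000).astype(np.float32))
        print(n,s[i,:5],np.round(r[0]),np.round(r[1]),round(r[2]),'zmed %.4f max %.4f'%(np.median(q[:,2]),np.percentile(q[:,2],98)))
    t=P[(P[...,2]<.003)&(P[...,2]>-.01)&(P[...,0]>.3)&(P[...,0]<.7)&(abs(P[...,1])<.3)];print('table',np.median(t[:,2]))
E
```

```text
top [445   0  18  16 154] [ 995. -490.] [25.  9.] 60 zmed 0.0313 max 0.0611
top [216  17  31  18 387] [927.  29.] [22. 67.] 8 zmed 0.0737 max 0.0993
top [ 209   18   89   59 1594] [892. -16.] [ 93. 199.] 8 zmed 0.0556 max 0.0986
top [321  24  57  37 421] [ 920. -252.] [ 89. 152.] 47 zmed 0.0780 max 0.0993
top [ 391   33   53   48 1820] [ 840. -376.] [109. 101.] 80 zmed 0.0788 max 0.0978
top [ 293   39   54   49 1939] [ 827. -164.] [107. 105.] 36 zmed 0.0786 max 0.0979
top [378  40  47  63 685] [ 802. -330.] [138.  56.] 35 zmed 0.0747 max 0.0994
top [283  59  71  50 728] [ 795. -160.] [165. 108.] 80 zmed 0.0837 max 0.0996
top [ 170   62   49   50 1822] [810. 115.] [105. 114.] 47 zmed 0.0515 max 0.0676
top [ 356  101   51   50 1282] [ 707. -307.] [116. 110.] 72 zmed 0.0274 max 0.0325
top [ 176  116  138   72 6507] [660.   6.] [127. 294.] 11 zmed 0.0475 max 0.0766
top [415 118  71  50 941] [ 646. -431.] [170.  42.] 45 zmed 0.0579 max 0.0985
top [351 165  30  27 496] [ 588. -264.] [57. 60.] 70 zmed 0.0548 max 0.0604
top [  92  169   56   56 1981] [554. 271.] [112. 125.] 39 zmed 0.0204 ma
[... 1173 characters left out ...]
55. 113.] 38 zmed 0.0841 max 0.0993
side [213 222   5  27 127] [359.  48.] [130.  11.] 69 zmed 0.0126 max 0.0168
side [341 251  20  30 497] [ 581. -262.] [54. 35.] 71 zmed 0.0421 max 0.0581
side [ 380  250   50   80 1327] [ 650. -367.] [280.  89.] 54 zmed 0.0268 max 0.0948
side [216 269  28  38 406] [ 305. -189.] [120.  24.] 44 zmed 0.0088 max 0.0242
side [274 292  72  25 980] [ 432. -328.] [ 35. 153.] 55 zmed 0.0119 max 0.0314
side [359 311  56  37 575] [ 538. -450.] [ 97. 110.] 87 zmed 0.0052 max 0.0111
side [ 299  342   61   39 1264] [ 381. -467.] [116.  65.] 0 zmed 0.0164 max 0.0240
side [253 344  15  60 190] [ 262. -441.] [139.  22.] 62 zmed 0.0090 max 0.0139
table 7.576155147603902e-05
```

```bash
cat >> h.py <<'E'
def ori(a,tilt=0):  # tool down, tool x along heading a (deg); half-turn grasp symmetric
    a=np.radians(a);x=np.array([np.cos(a),np.sin(a),0]);z=np.array([0,0,-1.]);return R.from_matrix(np.c_[x,np.cross(z,x),z]).as_rotvec()
def shot(k):
    o=get_obs();im,d=camera('wrist');cv2.imwrite(f'pics/{k}.png',im);T=T_wc('wrist',o);np.savez(f'pics/{k}.npz',d=d,T=T);return im,d,T
E
python3 - <<'E'
from h import *
for k,p,a in(('w1',(.52,.06,.40),191),('w2',(.50,-.06,.40),191),('w3',(.42,-.26,.33),150),('w4',(.38,-.30,.30),150)):
    move_ptp(p,ori(a));wait(.15);shot(k);o=get_obs();print(k,o['t'],o['tcp_pos'],np.round(o['joint_positions'],2))
a,b=[cv2.imread(f'pics/{k}.png') for k in('w1','w4')]
E
```

```text
w1 2.125 [0.5198875  0.06068761 0.40003108] [-0.03  0.34  1.54  0.    1.26 -1.79]
w2 2.8833 [ 0.50018014 -0.05894632  0.39999933] [-0.27  0.31  1.59  0.    1.25 -2.03]
w3 3.9917 [ 0.42074264 -0.25895159  0.33048647] [-0.71  0.36  1.72  0.    1.06 -1.76]
w4 4.5583 [ 0.3807467  -0.29950414  0.30063242] [-0.82  0.38  1.78  0.    0.97 -1.87]
```

View pics/w1.png

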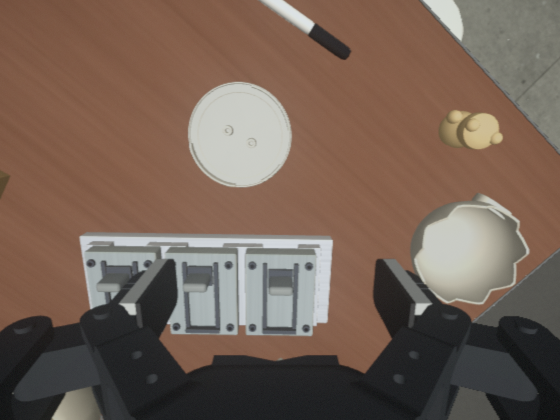

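View pics/w3.png

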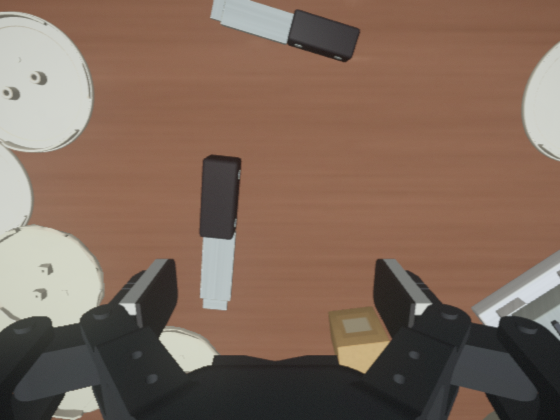

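Wrist views: w1 shows the fixture at (205,280), image-right being +y, with its mouths facing up in the image and three grey tabs at (115,285), (197,280) and (281,282). w3 shows the larger feeler with handle at (221,195) and blade tip at (215,305), plus the small look-alike at (325,35).

```bash
cat > meas.py <<'E'
from h import *
def load(k):
    if k=='top': return cv2.imread('pics/top0.png'),np.load('pics/top0.npy'),T_wc('top'),'top'
    q=np.load(f'pics/{k}.npz');return cv2.imread(f'pics/{k}.png'),q['d'],q['T'],'wrist'
if __name__=='__main__':
    for k in('w1','w2','top'):
        im,d,T,n=load(k);P=cloud(n,d,T);z=P[...,2]
        reg=(abs(P[...,0]-.665)<.12)&(abs(P[...,1]-.005)<.17)&(d>0)
        bt=reg&(z>.043)&(z<.0515)
        print(k,'bridge z',np.median(z[bt]),'base z',np.median(z[reg&(z>.012)&(z<.02)]),'tab z',np.percentile(z[reg&(z>.06)&(z<.09)],90) )
        q=P[bt][:,:2];
        # front edge by projection: iterate yaw
        lo=[]
        r=cv2.minAreaRect((q*1000).astype(np.float32));print(' rect',r)
        yaw=np.radians(11)
        for it in range(4):
            ex=np.array([np.cos(yaw),np.sin(yaw)]);ey=np.array([-ex[1],ex[0]]);X=q@ex;Y=q@ey
            bins=np.arange(Y.min()+.006,Y.max()-.006,.004);pts=[]
            for b in bins:
                s=(abs(Y-b)<.002)
                if s.sum()>8: pts.append((b,np.percentile(X[s],1)))
            pts=np.array(pts);pts=pts[abs(pts[:,1]-np.median(pts[:,1]))<.008]
            c=np.polyfit(pts[:,0],pts[:,1],1);g=abs(pts[:,1]-np.polyval(c,pts[:,0]))<.003;c=np.polyfit(pts[g,0],pts[g,1],1);yaw-=np.arctan(c[0])
        print(' yaw',np.degrees(yaw),'front X',np.polyval(c,pts[:,0].mean()),'Y ext',np.percentile(Y,[.2,99.8]),np.std(pts[g,1]-np.polyval(c,pts[g,0])))
        h,e=np.histogram(Y,np.arange(Y.min(),Y.max(),.001));gap=e[:-1][h<.25*np.median(h)];print(' gaps',np.round(gap,4))
        tb=reg&(z>.070)&(z<.085);kk,l,s,c2=cv2.connectedComponentsWithStats(tb.astype(np.uint8))
        for i in range(1,kk):
            if s[i,4]>12: t=P[l==i];print(' tab',s[i,4],t[:,:2].mean(0),'X',np.percentile(t[:,:2]@ex,[2,98]),'Y',np.percentile(t[:,:2]@ey,[2,98]),np.median(t[:,2]))
    for k in('w3','w4','top'):
        im,d,T,n=load(k);P=cloud(n,d,T);z=P[...,2];v=im.max(2)
        reg=(np.hypot(P[...,0]-.435,P[...,1]+.325)<.10)&(d>0)
        hd=reg&(z>.025)&(z<.036);bl=reg&(z>.003)&(z<.012)&(v>110)&(im[...,0].astype(int)>im[...,2]-12)
        for nm,m in(('handle',hd),('blade',bl)):
            kk,l,s,_=cv2.connectedComponentsWithStats(m.astype(np.uint8));i=1+np.argmax(s[1:,4]);t=P[l==i]
            zz=np.median(t[:,2]);uv=np.argwhere(l==i)[:,::-1];t2=onplane(n,uv,zz,T)
            r=cv2.minAreaRect((t2[:,:2]*1000).astype(np.float32));print(k,nm,s[i],'z %.4f'%zz,np.round(r[0],1),np.round(r[1],1),round(r[2],1))
E
python3 meas.py
```

```text
w1 bridge z 0.04784741055051789 base z 0.015700793936470114 tab z 0.08128164157544687
 rect ((655.2738037109375, 5.068115234375), (100.7964859008789, 246.23190307617188), 10.099508285522461)
 yaw 10.090477768004654 front X 0.5964669712985791 Y ext [-0.2315132  0.0128014] 0.00036706525715728616
 gaps [-0.2329 -0.2139 -0.2119 -0.2109 -0.1789 -0.1779 -0.1669 -0.1649 -0.1599
 -0.1569 -0.1559 -0.1549 -0.1539 -0.1529 -0.1519 -0.1509 -0.1499 -0.1489
 -0.1479 -0.1279 -0.0709 -0.0699 -0.0689 -0.0679 -0.0669 -0.0659 -0.0649
 -0.0639]
 tab 308 [ 0.64354459 -0.08186737] X [0.61584089 0.62495539] Y [-0.20530602 -0.18271451] 0.07813143033665657
 tab 293 [0.6275065  0.00120412] X [0.61469732 0.62330153] Y [-0.1206077  -0.09773922] 0.07825606675979696
 tab 295 [0.61501504 0.08420081] X [0.61694894 0.62632529] Y [-0.03642171 -0.01379536] 0.07828657881695616
 tab 138 [ 0.77803276 -0.0974559 ] X [0.74067259 0.75604736] Y [-0.23649479 -0.22905686] 0.0798393218651221
w2 bridge z 0.04790219590616257 base z 0.01572663951462544 tab z 0.07956825723658612
 rect ((656.6054077148438, -7.1795654296875), (100.040
[... 1904 characters left out ...]
07777170749688711
 tab 64 [6.28411157e-01 2.79994942e-05] X [0.61387065 0.62484731] Y [-0.12236518 -0.10015064] 0.07897669965509668
 tab 57 [0.61601389 0.08407919] X [0.61700942 0.6265113 ] Y [-0.0369915  -0.01563388] 0.07843360172450642
w3 handle [ 199  157   40   83 2801] z 0.0294 [ 398.1 -301.6] [29.8 69.5] 54.0
w3 blade [ 200  233   35   77 2122] z 0.0076 [ 461.3 -347.6] [29.9 82.8] 54.0
w4 handle [ 260  182   48   88 3288] z 0.0295 [ 397.5 -302.1] [29.6 69.7] 54.0
w4 blade [ 254  266   40   76 2307] z 0.0076 [ 464.3 -350.1] [29.5 74.5] 54.0
top handle [376 246  28  33 452] z 0.0302 [ 398.3 -301.3] [30.2 70.1] 53.4
top blade [391 216  30  36 440] z 0.0081 [ 461.4 -348.1] [29.7 81.3] 54.1
```

Measurements agree across the views. The feeler handle is at (398,-302) mm with yaw -36°, handle top 29.5 mm and blade top 7.6 mm. The fixture has yaw 10.1°, bridge tops at 48 mm and base at 16 mm. Next: grasp the feeler, then probe.

```bash
cat >> h.py <<'E'
YAW=10.1;FX=.5963;SY={'right':-.1948,'mid':-.1100,'left':-.0250};TX={'right':.6154,'mid':.6146,'left':.6170}
_c,_s=np.cos(np.radians(YAW)),np.sin(np.radians(YAW))
def fp(X,Y,z): return np.array([_c*X-_s*Y,_s*X+_c*Y,z])
def inv(p): return np.array([_c*p[0]+_s*p[1],-_s*p[0]+_c*p[1],p[2]])
G=.1767; OF=ori(YAW+180)
def probe(s,vel=.08):
    r=move_l(fp(FX-.035+.003,SY[s],.018+G),vel=vel,until_force=10);o=get_obs()
    q=inv(o['tcp_pos']);print(s,'hit',r,'depth %.1f mm'%((q[0]+.12-FX)*1e3),'F',np.round(o['ft_force'],1),'w %.3f t %.2f'%(o['gripper_width'],o['t']));return r,(q[0]+.12-FX)*1e3
E
python3 - <<'E'
from h import *
g=np.array([.398,-.3017])
move_ptp((*g,G+.06),ori(144));move_l((*g,G),vel=.12);close();o=get_obs();print(o['gripper_width'],o['grip_force'],o['t'],o['tcp_pos'])
move_l((*g,G+.06),vel=.15)
move_ptp(fp(.44,SY['right'],.05+G),OF);move_l(fp(.45,SY['right'],.018+G),vel=.12);wait(.1)
o=get_obs();print(o['t'],o['gripper_width'],o['tcp_pos'],fp(.45,SY['right'],.018+G))
shot('g1');im,d=camera('side');cv2.imwrite('pics/g1s.png',im);np.save('pics/g1s.npy',d)
P=cloud('side',d,T_wc('side'));v=im.max(2);q=P.reshape(-1,3);F=np.c_[q[:,0]*_c+q[:,1]*_s,-q[:,0]*_s+q[:,1]*_c,q[:,2]]-[0,SY['right'],0] if 0 else None
cv2.imwrite('pics/g1v.png',np.hstack([cv2.resize(cv2.imread('pics/g1.png'),(400,300)),cv2.resize(im[170:320,200:400],(400,300))]))
E
```

```text
0.34396855354378847 60.77705383300781 6.1333 [ 0.39812477 -0.3018242   0.177241  ]
8.0333 0.3379483026251401 [ 0.47716366 -0.1134789   0.19516434] [ 0.47718787 -0.11286619  0.1947    ]
```

View pics/g1v.png

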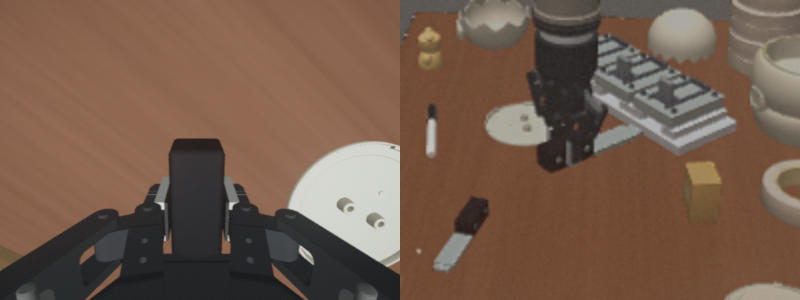

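The picture shows the handle gripped squarely (left half, about (197,200)) and the blade pointing straight at the right slot (right half, about (620,138)). I'll check blade height and heading from depth, then probe.

Run:
```python
from h import *
im=cv2.imread('pics/g1s.png');d=np.load('pics/g1s.npy');P=cloud('side',d,T_wc('side'))
X=_c*P[...,0]+_s*P[...,1];Y=-_s*P[...,0]+_c*P[...,1]-SY['right'];Z=P[...,2]
m=(X>.488)&(X<.585)&(abs(Y)<.03)&(Z>.0145)&(Z<.04)&(d>0)
for a in np.arange(.49,.58,.015):
    s=m&(abs(X-a)<.0075)
    if s.sum()>5: print('X %.3f n %d z %.4f Ymid %.4f (%.4f..%.4f)'%(a,s.sum(),np.median(Z[s]),Y[s].mean(),*np.percentile(Y[s],[3,97])))
print('tip X',np.percentile(X[m],98))
for s in('right','mid','left'):
    r,dep=probe(s)
    if not r and dep>80: print('CLEAR',s);break
    if not 15<dep<60: print('ODD');break
    move_l(fp(.45,SY[s],.018+G),vel=.15)
    if s!='left': n={'right':'mid','mid':'left'}[s];move_l(fp(.45,SY[n],.018+G),vel=.15)
print(get_obs()['t'])
```

```text
Traceback (most recent call last):
NameError: name '_c' is not defined
```

```bash
sed -i 's/\b_c\b/cF/g;s/\b_s\b/sF/g' h.py
python3 - <<'E'
from h import *
im=cv2.imread('pics/g1s.png');d=np.load('pics/g1s.npy');P=cloud('side',d,T_wc('side'))
X=cF*P[...,0]+sF*P[...,1];Y=-sF*P[...,0]+cF*P[...,1]-SY['right'];Z=P[...,2]
m=(X>.488)&(X<.585)&(abs(Y)<.03)&(Z>.0145)&(Z<.04)&(d>0)
for a in np.arange(.49,.58,.015):
    s=m&(abs(X-a)<.0075)
    if s.sum()>5: print('X %.3f n %d z %.4f Ymid %.4f (%.4f..%.4f)'%(a,s.sum(),np.median(Z[s]),Y[s].mean(),*np.percentile(Y[s],[3,97])))
print('tip X',np.percentile(X[m],98))
for s in('right','mid','left'):
    r,dep=probe(s)
    if not r and dep>80: print('CLEAR',s);break
    if not 15<dep<60: print('ODD');break
    move_l(fp(.45,SY[s],.018+G),vel=.15)
    if s!='left': n={'right':'mid','mid':'left'}[s];move_l(fp(.45,SY[n],.018+G),vel=.15)
print(get_obs()['t'])
E
```

```text
X 0.490 n 14 z 0.0248 Ymid -0.0138 (-0.0173..-0.0071)
X 0.505 n 39 z 0.0256 Ymid -0.0071 (-0.0169..0.0094)
X 0.520 n 44 z 0.0254 Ymid -0.0045 (-0.0166..0.0124)
X 0.535 n 41 z 0.0256 Ymid -0.0048 (-0.0166..0.0109)
X 0.550 n 45 z 0.0253 Ymid -0.0048 (-0.0173..0.0120)
X 0.565 n 24 z 0.0247 Ymid -0.0043 (-0.0152..0.0075)
tip X 0.5671522494412832
right hit True depth 49.8 mm F [-0.4 -0.  -1.2] w 0.343 t 9.07
mid hit True depth 85.1 mm F [-0.5 -0.4 -0.4] w 0.336 t 11.74
ODD
11.7417
```

The right slot stops the blade at 50 mm. The middle slot takes it to 85 mm, where the shoulder meets the bridge, so the middle is clear. Next I'll set the feeler down, release it and check.

Run:
```python
from h import *
p=get_obs()['tcp_pos']
print(move_l(p+[0,0,-.003],vel=.02,until_force=5));p=get_obs()['tcp_pos'];print(inv(p)[2]-G)
print(move_l(p+fp(.003,0,0),vel=.02,until_force=8));o=get_obs();p=o['tcp_pos'];print(inv(p),np.round(o['ft_force'],1))
release();wait(.2);p=get_obs()['tcp_pos'];move_l(p+[0,0,.08],vel=.2)
print(get_obs()['t'])
move_ptp(fp(.47,SY['mid'],.40),OF);wait(.1)
im,d,T=shot('r1');P=cloud('wrist',d,T);Z=P[...,2]
X=cF*P[...,0]+sF*P[...,1];Y=-sF*P[...,0]+cF*P[...,1]-SY['mid']
m=(X>.47)&(X<.594)&(abs(Y)<.04)&(Z>.035)&(Z<.055)&(d>0)&(im.max(2)<90)
uv=np.argwhere(m)[:,::-1];q=onplane('wrist',uv,.046,T)
print(np.median(Z[m]),cv2.minAreaRect((q[:,:2]*1000).astype(np.float32)));F=np.array([inv(a) for a in q]);print('X',np.percentile(F[:,0],[1,99]),'Y',np.percentile(F[:,1]-SY['mid'],[1,99]),get_obs()['t'])
```

```text
True
0.015825459999178143
True
[ 0.56254812 -0.11005252  0.19268711] [-1.1  0.5  5. ]
13.5
0.045690431911776935 ((568.7140502929688, -10.144378662109375), (71.02302551269531, 28.338472366333008), 10.462615013122559)
X [0.52269508 0.59353424] Y [-0.01336869  0.01432382] 14.325
```

View pics/r1.png

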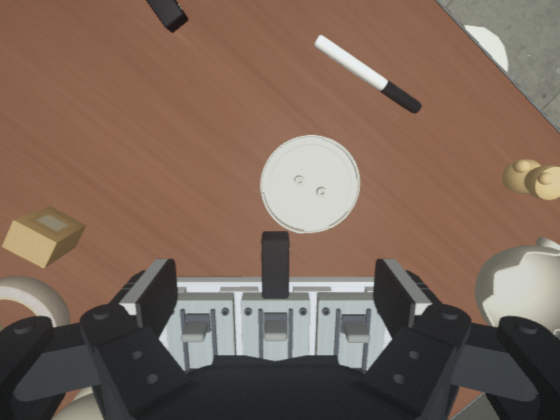

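The handle is at (275,265), seated against the middle bridge at row 298. Next I'll nudge it gently from behind to be sure, then push the right and left tabs.

Run:
```python
from h import *
Y=SY['mid'];close()
move_ptp(fp(.485,Y,.26),OF);move_l(fp(.485,Y,.203),vel=.15)
r=move_l(fp(.5215,Y,.203),vel=.04,until_force=6);o=get_obs();print('nudge',r,inv(o['tcp_pos'])-[FX-.07,0,0],np.round(o['ft_force'],1))
move_l(fp(.485,Y,.203));move_l(fp(.485,Y,.26),vel=.2)
for s in('right','left'):
    z=.173+.060;Y=SY[s];x0=TX[s]-.03
    move_ptp(fp(x0,Y,z+.04),OF);move_l(fp(x0,Y,z),vel=.15)
    r=move_l(fp(TX[s]+.040,Y,z),vel=.06,until_force=14);o=get_obs();q=inv(o['tcp_pos']);print(s,r,'past face %.1f mm'%((q[0]-TX[s])*1e3),np.round(o['ft_force'],1))
    move_l(fp(q[0]-.02,Y,z),vel=.15);move_l(fp(q[0]-.02,Y,z+.04),vel=.2)
move_ptp(fp(.47,-.11,.40),OF);wait(.1)
im,d,T=shot('t1')
move_ptp((.3,-.2,.42),ori(150));wait(.1)
im2,d2=camera('top');cv2.imwrite('pics/t1top.png',im2)
P=cloud('wrist',d,T);Z=P[...,2];X=cF*P[...,0]+sF*P[...,1];Yy=-sF*P[...,0]+cF*P[...,1]
Q=cloud('top',d2,T_wc('top'));QX=cF*Q[...,0]+sF*Q[...,1];QY=-sF*Q[...,0]+cF*Q[...,1]
for s in SY:
    for A,B,C in((X,Yy,Z),(QX,QY,Q[...,2])):
        m=(abs(B-SY[s])<.008)&(C>.072)&(C<.085)&(A>.6)&(A<.69)
        print(s,m.sum(),'tab front, moved mm',(np.percentile(A[m],2)-TX[s])*1e3 if m.sum()>5 else None)
m=(X>.50)&(X<.6)&(abs(Yy-SY['mid'])<.02)&(Z>.043)&(Z<.055)&(d>0)&(im.max(2)<90);print('handle X',np.percentile(X[m],[1,99]),'z',np.median(Z[m]))
print(get_obs()['t']);cv2.imwrite('pics/t1v.png',np.hstack([cv2.resize(im,(400,300)),cv2.resize(im2[90:240,150:350],(400,300))]))
```

```text
nudge True [-0.0108019  -0.10984021  0.20234726] [-0.3 -0.5 -0.3]
right True past face 18.3 mm [-3.6 -0.2  3.2]
left True past face 16.6 mm [-2.7 -0.8  2.3]
right 0 tab front, moved mm None
right 40 tab front, moved mm 27.46898274090459
mid 40 tab front, moved mm 4.263356533490192
mid 39 tab front, moved mm 0.5528275835748886
left 0 tab front, moved mm None
left 38 tab front, moved mm 26.300374710867214
handle X [0.52657168 0.53419925] z 0.045386506292220324
24.9083
```

View pics/t1v.png

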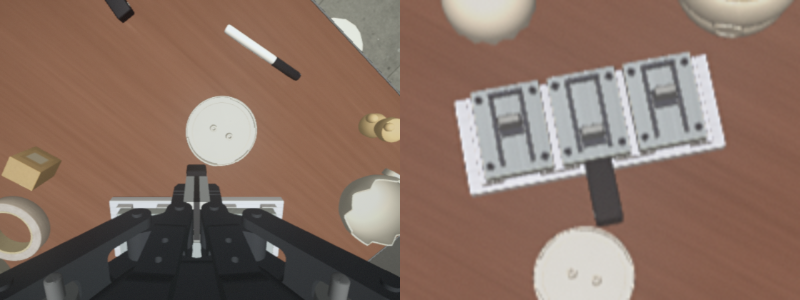

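Checks before handing in:
- **Feeler:** the nudge met the rear of the handle exactly 70 mm in front of the bridge face, so it is seated.
- **Tabs:** the right and left tabs stopped at the same point in the fixture's x to within about 0.1 mm, which is the hard stop. The middle tab is still forward.
- **Arm:** it is clear of everything.

```bash
python3 -c "
from plant import *
print(finish_job())"
```

```text
the job is handed in; nothing more can be done
None
```

The job is handed in at about 25 s of the 61 s allowed, with no verdict returned: the middle slot is the clear one and the feeler lies fully in it with its handle against the bridge, the right and left tabs are pushed back to their stops, and the middle tab is still forward. The right slot stopped the blade at 50 mm; I didn't probe the left slot, because only one slot is clear.

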